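Clear the salt away: load the tray, slide it into the low cabinet, shut the door

TASK

Put the salt away: pull the low oak cabinet's door, which is ajar, wide open, and stand the salt shaker from the compartmented organiser upright in the empty tray. Only then slide the tray along the table, without lifting it, in under the cabinet's glass top until it is wholly inside with the shaker still standing in it, and shut the door fully. Leave everything else where it stands.

Things in the scene. Friction and masses are not known exactly. Their poses are not given: they have to be found in the camera images.
- cabinet: Low oak cabinet fixed on the table, floorless. Origin: on the table, centre of its inner space; +x points from the open front to the back, z up. Inside 145 deep (x -72.5 to 72.5), 150 wide (y), 80 high; walls 12 thick. Clear glass top 6 thick, upper face z = 86, front edge at x = -57.5 (15 behind the opening). Place and yaw vary; the front faces roughly to the robot's left.
- door (a joint): Oak door's angle, rad: 0 shut, 1.57 square to the front, stop 1.8; starts ajar, stays where left. Upright hinge axis at cabinet x = -78.5, y = +84. Panel 168 long from the hinge, 12 thick (6 each side of the axis), z = 3 to 82; shut, it reaches y = -84; opening, its free edge swings out to cabinet -x. Small steel knob 12 deep outside, 145 from the hinge, z = 60.
- door_edge (a point): Top of the door's free edge, mid-thickness, 168 mm from the hinge axis, z = 82 mm.
- tray: Open dark-wood tray, 130 long (local x) by 120 wide (local y), walls 50 high and 6 thick, floor 6 thick, 0.35 kg, loose on the table. Origin: centre of its underside. At the start its +x points roughly (within 0.35 rad) the same way as the cabinet's +x, towards the cabinet.
- organiser: Oak organiser fixed on the table, 80 (local x) by 226 (local y), walls 30 high and 5 thick, floor 5 thick, three compartments in a row along its y, centred at y = -73.5, 0 and +73.5 mm. Origin: centre of its underside. The shaker is in one of the three.
- shaker: Salt shaker: white ceramic round body 38 in diameter at the foot, 35 at 46 high, with a low domed steel cap (37 in diameter, top at 66). 0.12 kg. Origin: centre of its underside, z along its axis. Stands in one compartment of the organiser.
- eggcup: White ceramic egg cup with a waist, 44 in diameter, 50 high, in another compartment; origin under its centre. Leave alone.
- pickbox: Square white ceramic toothpick pot, 36 by 36, 50 high, in the third compartment; origin under its centre. Leave alone.
- tumbler: Drinking glass, 64 diameter, 85 high, left of middle beyond the tray; leave alone.
- spoon: Steel spoon 150 long lying flat on the table on the robot's side of the cabinet; leave alone.
Things that resemble listed ones, but are neither listed nor needed, are in the scene too. What is shaped like the shaker but pink or yellow is not meant.

How it is judged:
On the way, in this order (a step that is already met when the one before it is completed fails the run):
1. the shaker stands upright in the tray, released, with the tray still outside the cabinet and the door wide open (over 1.1 rad) (x of shaker in the frame of tray between -0.045 and 0.045 m and y of shaker in the frame of tray between -0.042 and 0.042 m and z of shaker in the frame of tray below 0.012 m and angle between shaker's own z axis and vertical below 0.15 rad and contact force between shaker and the fingers below 0.1 N and x of tray in the frame of cabinet below -0.12 m and value of joint door above 1.1 rad), for 0.2 s.
2. the tray has been slid into the cabinet (at most about 12 mm still out) with the shaker standing in it, the door not yet shut (x of tray in the frame of cabinet above -0.02 m and y of tray in the frame of cabinet between -0.025 and 0.025 m and height (world z) of tray below 0.008 m and angle between tray's own z axis and vertical below 0.06 rad and x of shaker in the frame of tray between -0.045 and 0.045 m and y of shaker in the frame of tray between -0.042 and 0.042 m and z of shaker in the frame of tray below 0.012 m and angle between shaker's own z axis and vertical below 0.15 rad and value of joint door above 0.1 rad), for 0.2 s.
At the end, for the whole second after the job is handed in: The tray lies flat on the table inside the cabinet (centre no more than 12 mm short of the middle of the inner space and within 25 mm sideways), the shaker stands upright (within 0.15 rad) on the tray's floor, the door is shut (under 0.06 rad), and all is at rest (x of tray in the frame of cabinet above -0.012 m and y of tray in the frame of cabinet between -0.025 and 0.025 m and height (world z) of tray below 0.008 m and angle between tray's own z axis and vertical below 0.06 rad and x of shaker in the frame of tray between -0.045 and 0.045 m and y of shaker in the frame of tray between -0.042 and 0.042 m and z of shaker in the frame of tray below 0.012 m and angle between shaker's own z axis and vertical below 0.15 rad and value of joint door below 0.06 rad and linear speed of tray below 0.01 m/s and linear speed of shaker below 0.02 m/s); the robot touches nothing.
It fails at once if the tray is lifted off the table (over 15 mm) (height (world z) of tray above 0.015 m).
It fails at once if one of the other things (egg cup, toothpick pot, tumbler, spoon) is moved more than 30 mm (distance of any of eggcup, pickbox, tumbler, spoon from where it was at the start of the episode above 0.03 m).
It also fails if it takes over 72 s, if anything falls off the work surface, if the arm or the gripper's body presses on something with over 40 N, if the wrist force passes 120 N, or if a joint passes its speed limit or range.

ROBOT

A 6-joint arm with a two-finger parallel gripper is mounted at the origin on the work surface. World frame = base frame: x ahead of the robot, y to its left, z up, the work surface at z = 0. Lengths are in m, angles in rad, forces in N, time in s.
With the tool pointing down it reaches from about 0.325 to 0.9 m from the base axis. Payload 6.1 kg.
Tool frame: the origin (TCP) lies at the very end of the fingers, on their centre line; the grasp point (between the pads) lies 19 mm behind it; z points along the fingers, y is the line along which they close (so a half turn about z gives the same grasp; the last joint's range is limited). The gripper opens to 85 mm and grips with 20 to 120 N. Pads are 22 mm wide; open, the fingers measure 114 mm over their backs; the gripper's body (76 mm by 85 mm) begins 54 mm behind the grasp point. The pads swing forward as they close: fully open they stand 13 mm farther back than shut.
Start: joints at [1.194, 0.22, 1.526, -0, 1.395, -0.126], TCP at [0.155, 0.605, 0.231] pointing down, gripper open.
Joint ranges: [-2.98, 2.98], [-0.91, 2.08], [0.09, 2.57], [-1.24, 4.39], [0.2, 2.65], [-2.68, 2.68]. Speed limits (rad/s): [2.57, 2.57, 3.01, 3.14, 3.14, 3.14].

INTERFACE

Orientations are given as a rotation vector (axis times angle).
In Python, from rig import ctrl, imaging gives the robot as it stands.
- The arm moves only by the shell command python3 -m pendant 'ROWS' [FORCE]. ROWS is JSON, a list of rows, each a list of 3 entries, a list of its own where there are three numbers: the shift along the tool's x, y, z each as a share of 0.6 m, from -1 to 1, then the turn, a rotation vector about the tool's x, y, z each as a share of 180 degrees, from -1 to 1, then the opening, from -1 (shut) to 1 (fully open). A call has 1 to 12 rows; each row is the pose to reach, as a shift and turn from the pose commanded when the call began, along the tool's axes at that moment, turning the shorter way round; what a row does not reach only later rows make up. A row lasts 1/8 s, in which the tool goes at most 62.5 mm and 10.7 degrees, less where a joint would pass 70% of its speed; a pose out of reach is approached as far as the arm can. A call with a number of a shift or a turn outside -1 to 1 is refused whole. A call with a gripper value outside its range is refused whole. The fingers move at their own pace and stop on an object; FORCE is the grip in N (left out, the last holds). Time passes only in rows, so rows that repeat a pose let the fingers close. It gives the time, the measured TCP pose, the force, the opening and the grip force at its end, in the units of the state.
- ctrl.get_obs(): the state, without advancing time (a new reading comes with each control period).
- imaging.grab_frame(name): name is "scene" or "top"; returns the picture (420x560x3 uint8, red, green, blue); there is no depth.
- imaging.calibration(name): a dict with "fx", "fy", "cx", "cy" (pixels), "world_to_cam" (4x4, takes a point from world to camera coordinates). Camera axes: x right, y up, looking along -z (the intrinsics and any distortion apply to the point x, -y, -z); pixel columns grow to the right and rows downward; lengths in m; the calibration is good to about 2 mm. A picture is of the moment at which its call begins. calibration takes no time and is no camera call.
- ctrl.job_done(): hands the job in; it is judged then, once.
The state is a dict: "t": time; "q": joint angles; "dq": joint speeds; "effort": joint torques, N m; "ee_pos": TCP position; "eef_rot": TCP orientation; "force": force on the tool from outside, world axes, zero at the start; "moment": the same for the moment, N m; "width": opening from 0.0 (shut) to 1.0 (fully open); "grip_force": force on a finger pad.
Only numpy, scipy, OpenCV 4.12 (cv2) and the standard library are available. Lean on these libraries where they do the work, as an engineer would, in place of code of your own. Each camera call takes 0.05 s, during which the arm holds its last target. There are 200 camera calls.

## Working session

There is one attempt and no reset: what is moved stays moved. The work goes in short steps, Python scripts to look and compute and a shell command to move; the robot and the scene stay as the last step left them, time stands still between calls to the robot, and variables do not carry over. Pictures are saved under pics/ and viewed, at most 10 in all, crops included, and the job is handed in when it is done.

```bash
mkdir -p pics; ls
python3 - <<'E'
from rig import ctrl, imaging
import cv2,numpy as np
print(ctrl.get_obs())
for n in ("scene","top"):
    im=imaging.grab_frame(n); cv2.imwrite(f"pics/{n}0.png",im[:,:,::-1])
    print(n,imaging.calibration(n))
E
```

```text
pics
{'t': 0.0, 'q': array([ 1.19388412e+00,  2.21216044e-01,  1.52764107e+00, -1.63750957e-05,
        1.39469652e+00, -1.26116700e-01]), 'dq': array([ 0.00058566,  0.00022188, -0.00100307,  0.00146749, -0.00017701,
       -0.00058756]), 'effort': array([ 8.43900598e-04, -4.96887231e+01, -3.89402962e+01, -2.27325393e-05,
        1.07174524e-02,  1.20002713e-05]), 'ee_pos': array([0.15489912, 0.60486336, 0.23018964]), 'eef_rot': array([-3.92853266e-01, -3.11645531e+00,  2.98922680e-03]), 'force': array([-0.73963223, -0.10101613, -0.07879074]), 'moment': array([ 0.00491725, -0.00231618,  0.00044111]), 'grip_force': 0.0, 'width': 1.0009917088044806}
scene {'fx': 380.7730234411939, 'fy': 380.7730234411939, 'cx': 279.26387201080416, 'cy': 211.2651005228239, 'world_to_cam': array([[-0.74225413,  0.67000629, -0.01226314,  0.34288065],
       [-0.52688434, -0.57219606,  0.62847798,  0.29511515],
       [ 0.41406728,  0.47295163,  0.77773071, -1.28466312],
       [ 0.        ,  0.        ,  0.        ,  1.        ]])}
top {'fx': 531.3018483631057, 'fy': 531.3018483631057, 'cx': 280.39427569705765, 'cy': 207.0926038747629, 'world_to_cam': array([[ 0.10945642, -0.99397851,  0.00510033,  0.02787527],
       [ 0.97055302,  0.10798172,  0.21532946, -0.56146565],
       [-0.2145836 , -0.01861905,  0.97652814, -1.36676069],
       [ 0.        ,  0.        ,  0.        ,  1.        ]])}
```

View pics/top0.png

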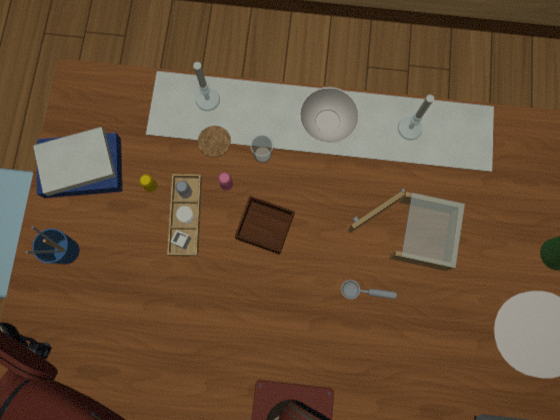

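View pics/scene0.png

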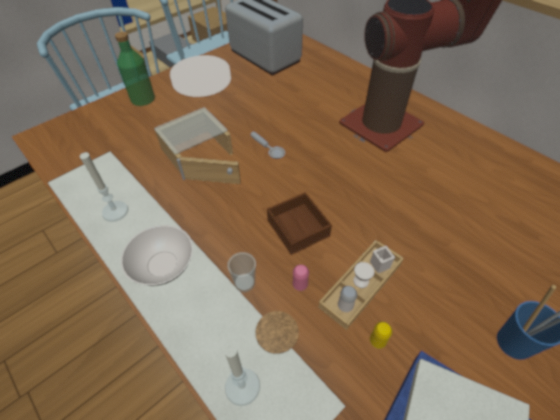

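The top picture shows:
- the cabinet at about (433,230)
- the door from its hinge at (404,192) to its free edge at (352,227), roughly 1 rad open
- the tray at (265,225)
- the organiser at (184,215), with the grey-capped shaker in its far compartment at (183,187)

The scene view agrees: tray (299,222), shaker (347,298), cabinet (200,145), door edge (238,170). I'll zoom in for exact points.

```bash
cat > h.py <<'E'
import numpy as np, cv2
from rig import ctrl, imaging
from scipy.spatial.transform import Rotation as R
CAL={n:imaging.calibration(n) for n in("scene","top")}
def ray(n,u,v):
    c=CAL[n]; T=np.array(c["world_to_cam"]); d=np.array([(u-c["cx"])/c["fx"],-(v-c["cy"])/c["fy"],-1.])
    o=-T[:3,:3].T@T[:3,3]; d=T[:3,:3].T@d; return o,d/np.linalg.norm(d)
def onz(n,u,v,z):
    o,d=ray(n,u,v); return o+d*(z-o[2])/d[2]
def proj(n,p):
    c=CAL[n]; T=np.array(c["world_to_cam"]); q=T[:3,:3]@np.asarray(p)+T[:3,3]
    return np.array([c["cx"]+c["fx"]*q[0]/-q[2], c["cy"]-c["fy"]*q[1]/-q[2]])
def tri(pt,ps):
    A=np.zeros((3,3));b=np.zeros(3);L=[ray("top",*pt),ray("scene",*ps)]
    for o,d in L: P=np.eye(3)-np.outer(d,d);A+=P;b+=P@o
    x=np.linalg.solve(A,b); return x,[round(1e3*np.linalg.norm((np.eye(3)-np.outer(d,d))@(x-o)),1) for o,d in L]
def panel(im,x,y,w=100,h=75,s=4):
    p=cv2.resize(im[y:y+h,x:x+w],None,fx=s,fy=s,interpolation=cv2.INTER_CUBIC)
    p=np.clip(p*1.5,0,255).astype(np.uint8)[:,:,::-1].copy()
    for k in range(0,w,10): cv2.line(p,(k*s,0),(k*s,6),(0,255,255)); 
    for k in range(0,h,10): cv2.line(p,(0,k*s),(6,k*s),(0,255,255))
    cv2.putText(p,f"{x},{y}",(8,18),0,.45,(0,255,255)); return p
def sheet(name,specs):
    ims={n:imaging.grab_frame(n) for n in set(s[0] for s in specs)}
    P=[panel(ims[s[0]],*s[1:]) for s in specs]
    cv2.imwrite(name,np.vstack([np.hstack(P[:2]),np.hstack(P[2:])]) if len(P)==4 else np.hstack(P)); return ims
def rel(p,yaw=None,tooly=None):
    """shift & turn from the present pose to world point p, tool down with tool y along world angle tooly"""
    o=ctrl.get_obs(); r=R.from_rotvec(o["eef_rot"]); s=r.inv().apply(np.asarray(p)-o["ee_pos"])/.6
    out=[s.round(4)]
    if tooly is not None:
        best=None
        for a in(tooly,tooly+np.pi):
            y=np.array([np.cos(a),np.sin(a),0]);z=np.array([0,0,-1.]);x=np.cross(y,z)
            t=(r.inv()*R.from_matrix(np.c_[x,y,z])).as_rotvec()/np.pi
            if best is None or np.linalg.norm(t)<np.linalg.norm(best): best=t
        out.append(best.round(4))
    return out
E
python3 - <<'E'
from h import *
sheet("pics/z1.png",[("top",155,165,150,100,2.66),("top",340,175,150,100,2.66),("scene",265,190,150,135,2.66),("scene",145,95,150,135,2.66)]) 
import cv2;print(cv2.imread("pics/z1.png").shape)
E
```

```text
Traceback (most recent call last):
  File "h.py", line 25, in sheet
    P=[panel(ims[s[0]],*s[1:]) for s in specs]
       ~~~~~^^^^^^^^^^^^^^^^^^
  File "h.py", line 20, in panel
    for k in range(0,w,10): cv2.line(p,(k*s,0),(k*s,6),(0,255,255));
                            ~~~~~~~~^^^^^^^^^^^^^^^^^^^^^^^^^^^^^^^
cv2.error: OpenCV(4.12.0) :-1: error: (-5:Bad argument) in function 'line'
> Overload resolution failed:
>  - Can't parse 'pt1'. Sequence item with index 0 has a wrong type
>  - Can't parse 'pt1'. Sequence item with index 0 has a wrong type
```

```bash
sed -i 's/for k in range(0,w,10): cv2.line(p,(k\*s,0),(k\*s,6)/for k in range(0,w,10): cv2.line(p,(int(k*s),0),(int(k*s),6)/; s/cv2.line(p,(0,k\*s),(6,k\*s)/cv2.line(p,(0,int(k*s)),(6,int(k*s))/' h.py
python3 - <<'E'
from h import *
sheet("pics/z1.png",[("top",165,165,133,100,3),("top",342,175,133,100,3),("scene",275,193,133,100,3),("scene",148,100,133,100,3)])
E
```

```text
(no output)
```

View pics/z1.png

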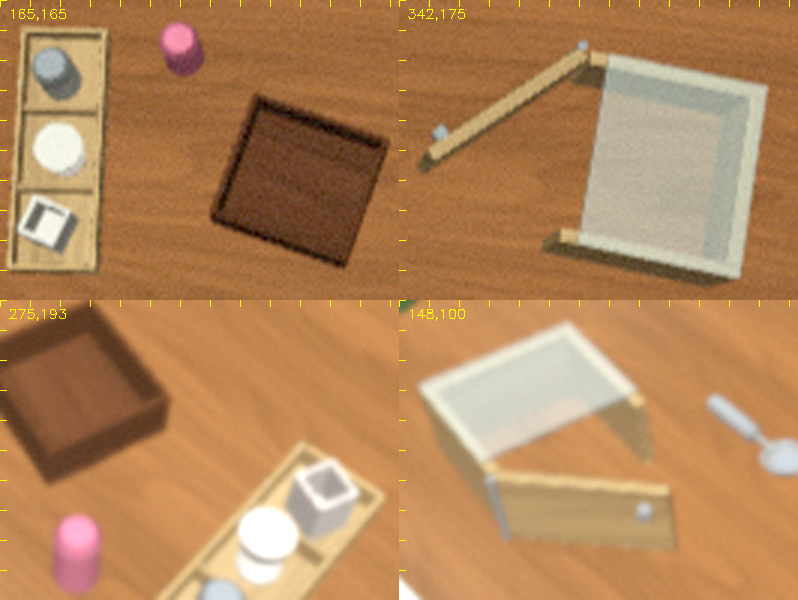

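The crops give rim and edge points in full-picture pixels:

| Item (top view) | Pixels |
|---|---|
| Tray rim corners | (250.7,196.7), (294.7,212.3), (280,253.7), (235.7,238) |
| Glass corners | (411.7,193.3), (464.7,204), (455.3,267.3), (402.3,256) |
| Door top edge | (404.7,194) to (351,226.7) |
| Shaker cap | (181.7,187) |

In the scene view, the tray's near corner is at (331,226.5) and the shaker cap is at about (348,291).

Run:
```python
from h import *
np.set_printoptions(precision=4,suppress=True)
tr=np.array([onz("top",*p,.05) for p in[(250.7,196.7),(294.7,212.3),(280,253.7),(235.7,238)]])
print("tray c",tr.mean(0),"sides",[np.linalg.norm(tr[i]-tr[i-3]) for i in range(4)])
dx=(tr[1]+tr[2]-tr[0]-tr[3]);print("tray x yaw",np.arctan2(dx[1],dx[0]))
gl=np.array([onz("top",*p,.086) for p in[(411.7,193.3),(464.7,204),(455.3,267.3),(402.3,256)]])
print("glass sides",[np.linalg.norm(gl[i]-gl[i-3]) for i in range(4)])
d=gl[1]+gl[2]-gl[0]-gl[3];e=gl[0]+gl[1]-gl[2]-gl[3];a1=np.arctan2(d[1],d[0]);a2=np.arctan2(e[1],e[0])-np.pi/2
yaw=np.arctan2(np.sin(a1)+np.sin(a2),np.cos(a1)+np.cos(a2));ex=np.array([np.cos(yaw),np.sin(yaw),0])
C=gl.mean(0)-ex*.0135;print("cab yaw",a1,a2,yaw,"C",C)
ey=np.array([-ex[1],ex[0],0]);H=C-.0785*ex+.084*ey
h,f=onz("top",404.7,194,.082),onz("top",351,226.7,.082)
v=f-H;print("H",H,h,"edge",f,np.linalg.norm(v[:2]),"angle",np.arctan2(-v@ex,-v@ey))
print("shaker",onz("top",181.7,187,.071),tri((181.7,187),(348,291)))
print("tray corner tri",tri((235.7,238),(331,226.5)), tri((250.7,196.7),(291.7,252)))
print("glass tri",tri((411.7,193.3),(148+91/3,100+160/3)),tri((464.7,204),(148+21/3,100+85/3)))
# tray by mask
im=imaging.grab_frame("top");hsv=cv2.cvtColor(im,cv2.COLOR_RGB2HSV)
```

```text
tray c [0.504  0.1247 0.05  ] sides [np.float64(0.12701924399625167), np.float64(0.11926962391190513), np.float64(0.1256941243640696), np.float64(0.12001919767514209)]
tray x yaw -1.805470968995281
glass sides [np.float64(0.14194987649403057), np.float64(0.1714589652125575), np.float64(0.13853152346415115), np.float64(0.17057371404449126)]
cab yaw -1.6700262748390153 -1.6675728382057367 -1.6687995565223759 C [ 0.5348 -0.3027  0.086 ]
H [ 0.6261 -0.2328  0.086 ] [ 0.6225 -0.2363  0.082 ] edge [ 0.5185 -0.1011  0.082 ] 0.17012531177924414 angle 0.7877038974498315
shaker [0.5785 0.359  0.071 ] (array([0.5805, 0.3577, 0.0679]), [np.float64(2.4), np.float64(2.4)])
tray corner tri (array([0.4626, 0.1995, 0.0378]), [np.float64(1.1), np.float64(1.1)]) (array([0.5828, 0.1771, 0.0203]), [np.float64(2.2), np.float64(2.2)])
glass tri (array([ 0.6229, -0.2517,  0.0858]), [np.float64(3.1), np.float64(3.1)]) (array([ 0.6119, -0.3954,  0.0834]), [np.float64(0.8), np.float64(0.8)])
```

Run:
```python
from h import *
o=ctrl.get_obs();M=R.from_rotvec(o["eef_rot"]).as_matrix();print(M.round(3))
for p in[(.516,-.155,.2),(.516,-.155,.04),(.622,-.102,.04),(.61,-.102,.04),(.61,-.102,.2)]: print(p,*rel(p,tooly=-1.669))
```

```text
[[-0.969  0.248 -0.   ]
 [ 0.248  0.969 -0.   ]
 [ 0.    -0.    -1.   ]]
(0.516, -0.155, 0.2) [-0.8972 -1.0782  0.0522] [-0.0001 -0.     -0.0486]
(0.516, -0.155, 0.04) [-0.8973 -1.0781  0.3189] [-0.0001 -0.     -0.0486]
(0.622, -0.102, 0.04) [-1.0465 -0.9487  0.3188] [-0.0001 -0.     -0.0486]
(0.61, -0.102, 0.04) [-1.0271 -0.9536  0.3188] [-0.0001 -0.     -0.0486]
(0.61, -0.102, 0.2) [-1.0271 -0.9538  0.0521] [-0.0001 -0.     -0.0486]
```

```bash
r='[[-0.897,-0.99,0.04],[0,0,-0.0486],-1]'; python3 -m pendant '[[[-0.897,-0.99,0.04],[0,0,-0.0486],-1],[[-0.897,-0.99,0.04],[0,0,-0.0486],-1],[[-0.897,-0.99,0.04],[0,0,-0.0486],-1],[[-0.897,-0.99,0.04],[0,0,-0.0486],-1],[[-0.897,-0.99,0.04],[0,0,-0.0486],-1],[[-0.897,-0.99,0.04],[0,0,-0.0486],-1],[[-0.897,-0.99,0.04],[0,0,-0.0486],-1],[[-0.897,-0.99,0.04],[0,0,-0.0486],-1],[[-0.897,-0.99,0.04],[0,0,-0.0486],-1],[[-0.897,-0.99,0.04],[0,0,-0.0486],-1],[[-0.897,-0.99,0.04],[0,0,-0.0486],-1],[[-0.897,-0.99,0.04],[0,0,-0.0486],-1]]'
python3 - <<'E'
from h import *
for p in[(.516,-.155,.2),(.516,-.155,.04),(.622,-.102,.04),(.61,-.102,.04),(.61,-.102,.2)]: print(p,*rel(p,tooly=-1.669))
E
```

```text
t: 1.85
ee_pos: [0.5057, -0.0598, 0.2092]
eef_rot: [0.155, 3.137, 0.0]
force: [1.1, 0.1, 0.7]
width: -0.001
grip_force: 0.0
(0.516, -0.155, 0.2) [-0.0327 -0.1563  0.0153] [ 0.      0.0004 -0.0001]
(0.516, -0.155, 0.04) [-0.0324 -0.1563  0.282 ] [ 0.      0.0004 -0.0001]
(0.622, -0.102, 0.04) [-0.1996 -0.051   0.2822] [ 0.      0.0004 -0.0001]
(0.61, -0.102, 0.04) [-0.1797 -0.0529  0.2822] [ 0.      0.0004 -0.0001]
(0.61, -0.102, 0.2) [-0.18   -0.0529  0.0155] [ 0.      0.0004 -0.0001]
```

```bash
python3 -m pendant '[[[-0.033,-0.156,0.015],[0,0,0],-1],[[-0.033,-0.156,0.015],[0,0,0],-1],[[-0.033,-0.156,0.18],[0,0,0],-1],[[-0.033,-0.156,0.282],[0,0,0],-1],[[-0.033,-0.156,0.282],[0,0,0],-1],[[-0.06,-0.14,0.282],[0,0,0],-1],[[-0.09,-0.12,0.282],[0,0,0],-1],[[-0.12,-0.1,0.282],[0,0,0],-1],[[-0.15,-0.08,0.282],[0,0,0],-1],[[-0.175,-0.065,0.282],[0,0,0],-1],[[-0.2,-0.051,0.282],[0,0,0],-1],[[-0.2,-0.051,0.282],[0,0,0],-1]]'
python3 - <<'E'
from h import *
sheet("pics/z2.png",[("top",330,120,150,160,2.6),("scene",140,90,150,160,2.6)])
for p in[(.61,-.102,.04),(.61,-.102,.2)]: print(p,*rel(p,tooly=-1.669))
E
```

```text
t: 3.35
ee_pos: [0.6244, -0.0992, 0.0422]
eef_rot: [0.151, 3.133, -0.001]
force: [0.7, 0.2, -0.3]
width: -0.002
grip_force: 0.0
(0.61, -0.102, 0.04) [ 0.0201 -0.0058  0.0018] [-0.0001  0.0006  0.0003]
(0.61, -0.102, 0.2) [ 0.0196 -0.0059 -0.2649] [-0.0001  0.0006  0.0003]
```

View pics/z2.png

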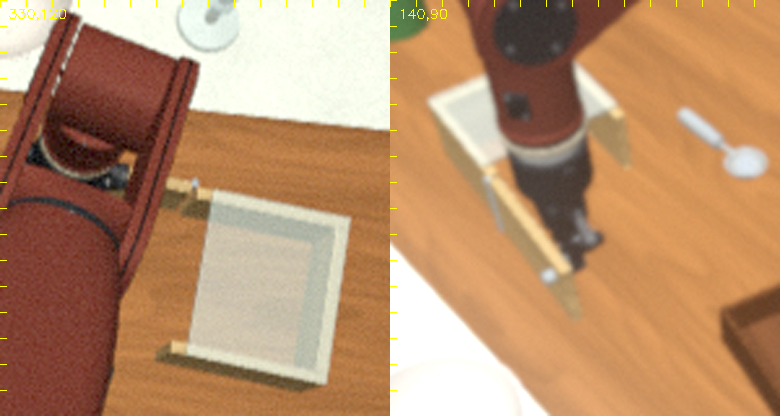

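The door now stands about square: its free edge is at scene pixel (210,193), and the gripper is on its inner side. Next I'll back off and go for the shaker.

Run:
```python
from h import *
a,b=onz("top",165+8/3,165+268/3,.03),onz("top",165+22/3,165+28/3,.03)
c,d=onz("top",165+97/3,165+270/3,.03),onz("top",165+107/3,165+30/3,.03)
C=(a+b+c+d)/4;v=b-a;y=np.arctan2(v[1],v[0]);print("org",C.round(4),y,np.linalg.norm(v),"comp",C[:2]+.0735*v[:2]/np.linalg.norm(v))
f=onz("scene",210,193,.082);print("edge",f)
ex=np.array([np.cos(-1.669),np.sin(-1.669)]);ey=np.array([-ex[1],ex[0]]);w=f[:2]-np.array([.6261,-.2328]);print("angle",np.arctan2(-w@ex,-w@ey))
for p in[(.60,-.102,.15),(.579,.358,.15),(.579,.358,.036)]: print(p,*rel(p,tooly=y-np.pi/2))
```

```text
org [0.5136 0.3487 0.03  ] 0.09729744699246287 0.22356507098876952 comp [0.58670882 0.35584933]
edge [ 0.64148904 -0.06762943  0.082     ]
angle 1.5654950429593488
(0.6, -0.102, 0.15) [ 0.0364 -0.0075 -0.1816] [-0.0002  0.0006 -0.062 ]
(0.579, 0.358, 0.15) [ 0.1457  0.7521 -0.1822] [-0.0002  0.0006 -0.062 ]
(0.579, 0.358, 0.036) [0.1461 0.7522 0.0078] [-0.0002  0.0006 -0.062 ]
```

```bash
python3 -m pendant '[[[0.036,-0.008,0],[0,0,0],-1],[[0.036,-0.008,-0.1],[0,0,0],-1],[[0.07,0.1,-0.18],[0,0,-0.062],1],[[0.146,0.752,-0.182],[0,0,-0.062],1],[[0.146,0.752,-0.182],[0,0,-0.062],1],[[0.146,0.752,-0.182],[0,0,-0.062],1],[[0.146,0.752,-0.182],[0,0,-0.062],1],[[0.146,0.752,-0.182],[0,0,-0.062],1],[[0.146,0.752,-0.182],[0,0,-0.062],1],[[0.146,0.752,-0.182],[0,0,-0.062],1],[[0.146,0.752,-0.182],[0,0,-0.062],1],[[0.146,0.752,-0.182],[0,0,-0.062],1]]'
python3 - <<'E'
from h import *
im=imaging.grab_frame("scene");s=imaging.grab_frame("top")
cv2.imwrite("pics/z3.png",np.hstack([panel(s,130,120,190,170,2.1),panel(im,260,190,190,170,2.1)]))
for p in[(.58,.358,.08),(.58,.358,.036)]: print(p,*rel(p,tooly=.0973-np.pi/2))
E
```

```text
t: 4.95
ee_pos: [0.5782, 0.3569, 0.1489]
eef_rot: [0.152, -3.138, 0.001]
force: [0.2, -0.2, -0.6]
width: 1.003
grip_force: 0.0
(0.58, 0.358, 0.08) [-0.0028  0.0028  0.1149] [-0.0002 -0.0001 -0.0007]
(0.58, 0.358, 0.036) [-0.0028  0.0028  0.1882] [-0.0002 -0.0001 -0.0007]
```

View pics/z3.png

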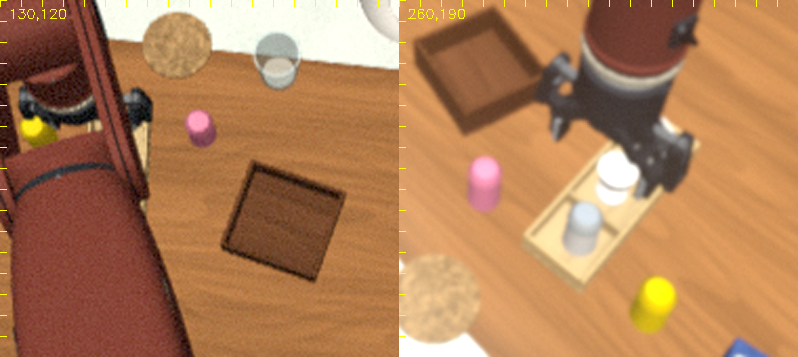

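The picture shows the open gripper above the far compartment, and the shaker's cap at scene (349,292), which matches my estimate. Now I'll descend and grip.

```bash
python3 -m pendant '[[[-0.003,0.003,0.1],[0,0,0],1],[[-0.003,0.003,0.16],[0,0,0],1],[[-0.003,0.003,0.2],[0,0,0],1],[[-0.003,0.003,0.2],[0,0,0],1],[[-0.003,0.003,0.2],[0,0,0],-1],[[-0.003,0.003,0.2],[0,0,0],-1],[[-0.003,0.003,0.2],[0,0,0],-1],[[-0.003,0.003,0.2],[0,0,0],-1],[[-0.003,0.003,0.2],[0,0,0],-1]]' 30
python3 - <<'E'
from h import *
ty=-1.8055;ex=np.array([np.cos(ty),np.sin(ty)]);c=np.array([.504,.1247])+.012*ex
print(c);z0=ctrl.get_obs()["ee_pos"][2]
for p in[(.58,.358,.15),(*c,.15),(*c,z0+.003)]: print(p,*rel(p,tooly=ty+np.pi/2))
E
```

```text
t: 6.18
ee_pos: [0.5811, 0.3602, 0.0308]
eef_rot: [-0.152, 3.135, 0.001]
force: [-0.4, -1.2, 5.6]
width: 0.42
grip_force: 29.7
[0.50120934 0.113029  ]
(0.58, 0.358, 0.15) [ 0.0017 -0.0032 -0.1987] [-0.0004  0.0009 -0.3945]
(np.float64(0.5012093424811686), np.float64(0.11302900044500946), 0.15) [ 0.1718 -0.3969 -0.1995] [-0.0004  0.0009 -0.3945]
(np.float64(0.5012093424811686), np.float64(0.11302900044500946), np.float64(0.033756846333091235)) [ 0.1724 -0.3971 -0.0057] [-0.0004  0.0009 -0.3945]
```

```bash
python3 -m pendant '[[[0,0,-0.09],[0,0,0],-1],[[0.0,0,-0.18],[0,0,0],-1],[[0.05,-0.1,-0.2],[0,0,-0.06],-1],[[0.1,-0.2,-0.2],[0,0,-0.12],-1],[[0.14,-0.3,-0.2],[0,0,-0.18],-1],[[0.172,-0.397,-0.2],[0,0,-0.24],-1],[[0.172,-0.397,-0.2],[0,0,-0.3],-1],[[0.172,-0.397,-0.2],[0,0,-0.35],-1],[[0.172,-0.397,-0.2],[0,0,-0.3945],-1],[[0.172,-0.397,-0.2],[0,0,-0.3945],-1],[[0.172,-0.397,-0.2],[0,0,-0.3945],-1]]'
python3 - <<'E'
from h import *
im=imaging.grab_frame("scene");s=imaging.grab_frame("top")
cv2.imwrite("pics/z4.png",np.hstack([panel(s,180,130,190,170,2.1),panel(im,210,140,190,170,2.1)]))
print(ctrl.get_obs()["q"].round(2))
ty=-1.8055
for p in[(.5012,.1130,.06),(.5012,.1130,.033)]: print(p,*rel(p,tooly=ty+np.pi/2))
E
```

```text
t: 7.55
ee_pos: [0.4947, 0.1446, 0.1469]
eef_rot: [1.875, -2.494, 0.066]
force: [-0.5, -0.5, -0.8]
width: 0.419
grip_force: 30.7
[ 0.16  0.04  1.89 -0.05  1.21 -2.68]
(0.5012, 0.113, 0.06) [ 0.0409 -0.0213  0.1474] [-0.0065 -0.0134 -0.0153]
(0.5012, 0.113, 0.033) [ 0.039  -0.0203  0.1924] [-0.0065 -0.0134 -0.0153]
```

View pics/z4.png

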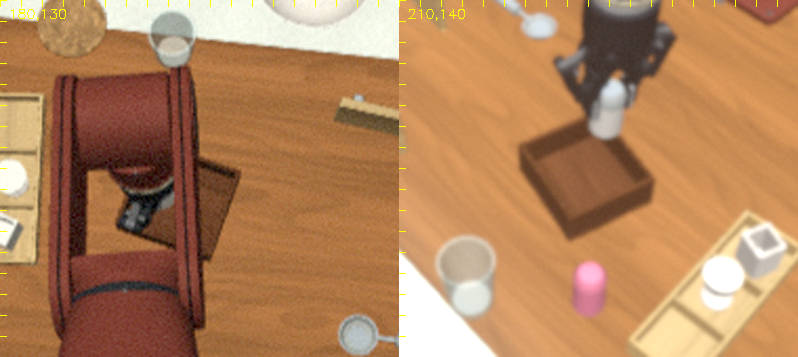

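The wrist joint is at its limit (-2.68). The shaker is held upright and is over the tray's rear. I'll turn back a little, which doesn't matter for a round shaker, and measure again.

```bash
python3 -m pendant '[[[0,0,0],[0,0,0.06],-1],[[0,0,0],[0,0,0.1],-1],[[0,0,0],[0,0,0.1],-1]]'
python3 - <<'E'
from h import *
o=ctrl.get_obs();print(o["q"].round(2));print(R.from_rotvec(o["eef_rot"]).as_matrix().round(3))
ty=-1.8055
for p in[(.5012,.1130,.06),(.5012,.1130,.033)]: print(p,*rel(p,tooly=ty+np.pi/2))
E
```

```text
t: 8.02
ee_pos: [0.4951, 0.144, 0.1471]
eef_rot: [1.464, -2.763, 0.07]
force: [0.8, -0.9, -1.2]
width: 0.417
grip_force: 30.7
[ 0.16  0.04  1.89 -0.05  1.21 -2.37]
[[-0.562 -0.827  0.009]
 [-0.827  0.561 -0.046]
 [ 0.033 -0.033 -0.999]]
(0.5012, 0.113, 0.06) [ 0.0322 -0.0326  0.1474] [-0.0086 -0.0123 -0.115 ]
(0.5012, 0.113, 0.033) [ 0.0307 -0.0311  0.1924] [-0.0086 -0.0123 -0.115 ]
```

```bash
python3 -m pendant '[[[0.032,-0.032,0.0],[-0.0086,-0.0123,0],-1],[[0.032,-0.032,0.03],[-0.0086,-0.0123,0],-1],[[0.032,-0.032,0.1],[-0.0086,-0.0123,0],-1],[[0.032,-0.032,0.15],[-0.0086,-0.0123,0],-1],[[0.031,-0.031,0.18],[-0.0086,-0.0123,0],-1],[[0.031,-0.031,0.19],[-0.0086,-0.0123,0],-1],[[0.031,-0.031,0.19],[-0.0086,-0.0123,0],-1]]'
python3 - <<'E'
from h import *
o=ctrl.get_obs();print(o["q"].round(2));print(R.from_rotvec(o["eef_rot"]).as_matrix().round(3))
print(rel((.5012,.1130,.033)))
E
```

```text
t: 8.9
ee_pos: [0.5012, 0.1137, 0.0347]
eef_rot: [-1.468, 2.768, -0.005]
force: [1.1, 0.2, -0.8]
width: 0.416
grip_force: 30.7
[ 0.07  0.19  1.97  0.    0.98 -2.48]
[[-0.561 -0.828  0.009]
 [-0.828  0.561  0.001]
 [-0.006 -0.007 -1.   ]]
[array([ 0.001 , -0.0006,  0.0028])]
```

```bash
python3 -m pendant '[[[0,0,0.0035],[0,0,0],-1],[[0,0,0.0045],[0,0,0],-1],[[0,0,0.0045],[0,0,0],-0.05],[[0,0,0.0045],[0,0,0],0.15],[[0,0,0.0045],[0,0,0],0.3],[[0,0,0.0045],[0,0,0],0.3],[[0,0,-0.05],[0,0,0],0.3],[[0,0,-0.15],[0,0,0],0.3],[[0.0,0,-0.22],[0,0,0],0.3],[[0,0.15,-0.22],[0,0,0.06],0.3],[[-0.1,0.25,-0.22],[0,0,0.12],0.3],[[-0.1,0.25,-0.22],[0,0,0.12],0.3]]'
python3 - <<'E'
from h import *
im=imaging.grab_frame("scene");s=imaging.grab_frame("top")
cv2.imwrite("pics/z5.png",np.hstack([panel(s,205,150,190,150,2.1),panel(im,210,140,190,150,2.1)]))
print(ctrl.get_obs()["q"].round(2))
E
```

```text
t: 10.4
ee_pos: [0.4086, 0.2483, 0.1663]
eef_rot: [-0.917, 2.995, -0.002]
force: [1.0, 1.0, -0.7]
width: 0.651
grip_force: 0.0
[ 0.39 -0.08  1.97 -0.    1.24 -1.79]
```

View pics/z5.png

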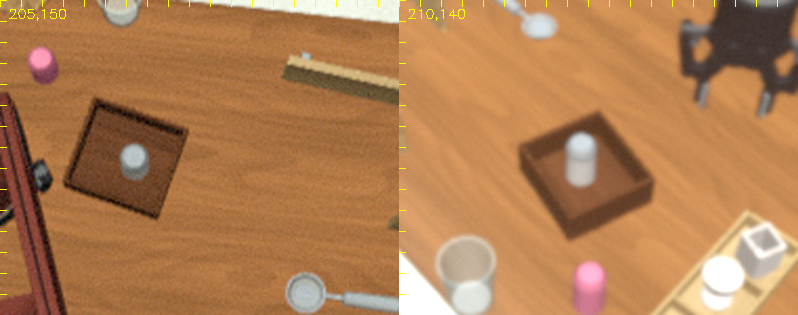

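The shaker stands upright in the tray: its cap is at top (268.8,224.8). The tray corners are unchanged at (250,197), (294.5,212), (280,253) and (236,238), and the door is still open. Next I'll grip the tray's rear wall.

Run:
```python
from h import *
t=-1.8055;ex=np.array([np.cos(t),np.sin(t),0])
m=(onz("top",250.2,196.7,.05)+onz("top",236,238.1,.05))/2+.003*ex;print("rear wall",m)
print("spoon",onz("top",342,290,0),onz("top",396,295,0))
for z in(.13,.02): print(*rel((m[0],m[1],z),tooly=t))
```

```text
rear wall [0.51782877 0.18349119 0.05      ]
spoon [ 0.35791209 -0.10072257  0.        ] [ 0.36061531 -0.24737081  0.        ]
[-0.0878 -0.1968  0.0612] [0.0004 0.0028 0.2664]
[-0.0862 -0.1963  0.2446] [0.0004 0.0028 0.2664]
```

```bash
python3 -m pendant '[[[-0.05,-0.1,0],[0,0,0.06],0],[[-0.087,-0.197,0.0],[0,0,0.12],0],[[-0.087,-0.197,0.0],[0,0,0.18],0],[[-0.087,-0.197,0.03],[0,0.002,0.23],0],[[-0.087,-0.197,0.06],[0,0.003,0.2664],0],[[-0.087,-0.197,0.06],[0,0.003,0.2664],0],[[-0.087,-0.197,0.06],[0,0.003,0.2664],0]]'
python3 - <<'E'
from h import *
for z in(.06,.02): print(*rel((.5178,.1835,z),tooly=-1.8055))
print(ctrl.get_obs()["q"].round(2))
E
```

```text
t: 11.38
ee_pos: [0.5197, 0.1787, 0.1312]
eef_rot: [0.371, 3.12, -0.001]
force: [0.2, -0.5, -0.3]
width: 0.503
grip_force: 0.0
[0.005  0.0071 0.1187] [-0.0002  0.     -0.0007]
[0.005  0.0071 0.1854] [-0.0002  0.     -0.0007]
[ 0.19  0.14  1.82 -0.    1.19 -1.15]
```

```bash
python3 -m pendant '[[[0.003,0.005,0.06],[0,0,0],0],[[0.003,0.005,0.12],[0,0,0],0],[[0.003,0.005,0.165],[0,0,0],0],[[0.003,0.005,0.185],[0,0,0],0],[[0.003,0.005,0.185],[0,0,0],-0.4],[[0.003,0.005,0.185],[0,0,0],-1],[[0.003,0.005,0.185],[0,0,0],-1],[[0.003,0.005,0.185],[0,0,0],-1],[[0.003,0.005,0.185],[0,0,0],-1]]' 40
python3 - <<'E'
from h import *
# waypoints: pre-entry (tray cab x -0.16) and inside (cab x -0.05)
for p in[(.5566,-.0818,.02),(.5458,-.1912,.02)]: print(p,*rel(p,tooly=-1.669))
print(rel((.5178,.1835,.02)),ctrl.get_obs()["moment"])
E
```

```text
t: 12.5
ee_pos: [0.5198, 0.1827, 0.0214]
eef_rot: [0.374, 3.117, 0.001]
force: [1.2, 2.3, 6.8]
width: 0.061
grip_force: 40.7
(0.5566, -0.0818, 0.02) [-0.1639 -0.4139  0.0023] [ 0.0003  0.0008 -0.0448]
(0.5458, -0.1912, 0.02) [-0.1895 -0.5953  0.0022] [ 0.0003  0.0008 -0.0448]
[array([0.0036, 0.0004, 0.0023])] [ 0.30868176 -0.08220972  0.11459033]
```

```bash
python3 -m pendant '[[[-0.004,-0.01,0],[0,0,-0.001],-1],[[-0.01,-0.025,0],[0,0,-0.003],-1],[[-0.018,-0.045,0],[0,0,-0.005],-1],[[-0.028,-0.07,0],[0,0,-0.008],-1],[[-0.039,-0.098,0],[0,0,-0.011],-1],[[-0.05,-0.126,0],[0,0,-0.014],-1],[[-0.061,-0.154,0],[0,0,-0.017],-1],[[-0.072,-0.182,0],[0,0,-0.02],-1],[[-0.082,-0.207,0],[0,0,-0.023],-1],[[-0.09,-0.227,0],[0,0,-0.025],-1],[[-0.095,-0.24,0],[0,0,-0.026],-1],[[-0.095,-0.24,0],[0,0,-0.026],-1]]'
python3 - <<'E'
from h import *
for p in[(.5566,-.0818,.02),(.5458,-.1912,.02)]: print(p,*rel(p,tooly=-1.669))
print(ctrl.get_obs()["moment"])
im=imaging.grab_frame("scene");s=imaging.grab_frame("top")
cv2.imwrite("pics/z6.png",np.hstack([panel(s,280,150,190,150,2.1),panel(im,160,100,190,150,2.1)]))
E
```

```text
t: 14.0
ee_pos: [0.5408, 0.0288, 0.0214]
eef_rot: [0.248, 3.13, 0.0]
force: [-0.7, 1.5, 8.2]
width: 0.062
grip_force: 41.1
(0.5566, -0.0818, 0.02) [-0.0551 -0.1778  0.0023] [ 0.0001  0.0006 -0.0191]
(0.5458, -0.1912, 0.02) [-0.0661 -0.3607  0.0023] [ 0.0001  0.0006 -0.0191]
[ 0.26290046  0.06404891 -0.08032253]
```

View pics/z6.png

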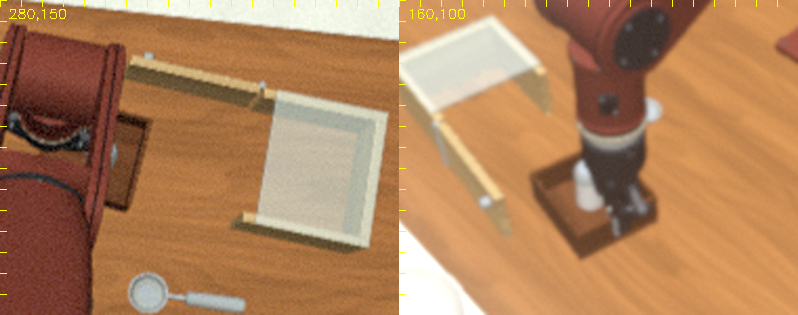

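The tray has moved 0.155 m with the shaker upright. Its front rim runs from (351.4,205.7) to (339,250) in the top view. I'll check its offset in the cabinet frame.

```bash
cat >> h.py <<'E'
CY=-1.669;CEX=np.array([np.cos(CY),np.sin(CY)]);CEY=np.array([-CEX[1],CEX[0]]);CC=np.array([.5348,-.3027])
def cab(p): v=np.asarray(p)[:2]-CC; return np.array([v@CEX,v@CEY])
E
python3 - <<'E'
from h import *
a,b=cab(onz("top",351.4,205.7,.05)),cab(onz("top",339,250,.05));d=a-b
print(a,b,"yaw",np.arctan2(-d[0],d[1]),"len",np.hypot(*d));n=np.array([d[1],-d[0]])/np.hypot(*d);print("tray c",(a+b)/2-.065*n)
o=ctrl.get_obs();print("tcp",cab(o["ee_pos"]))
# cabinet inner/glass in the corner pixels at the new view
for u,v in((280+277/2.1,150+92/2.1),(280+388/2.1,150+113/2.1),(280+369/2.1,150+247/2.1),(280+258/2.1,150+215/2.1)): print(cab(onz("top",u,v,.086)))
E
```

```text
[-0.20510975  0.02779397] [-0.21589337 -0.09805597] yaw -0.08547750845182082 len 0.12631109921179534
tray c [-0.27526425 -0.02958172]
tcp [-0.33048422 -0.02660156]
[-0.05681959  0.08413086]
[0.08447359 0.08624701]
[ 0.08407594 -0.08634882]
[-0.05568705 -0.07555015]
```

```bash
python3 -m pendant '[[[-0.003,-0.01,0],[0,0,-0.002],-1],[[-0.008,-0.025,0],[0,0,-0.005],-1],[[-0.015,-0.048,0],[0,0,-0.008],-1],[[-0.023,-0.074,0],[0,0,-0.012],-1],[[-0.031,-0.1,0],[0,0,-0.016],-1],[[-0.039,-0.126,0],[0,0,-0.02],-1],[[-0.046,-0.15,0],[0,0,-0.021],-1],[[-0.052,-0.168,0],[0,0,-0.021],-1],[[-0.055,-0.178,0],[0,0,-0.021],-1],[[-0.055,-0.178,0],[0,0,-0.021],-1]]'
python3 - <<'E'
from h import *
o=ctrl.get_obs();print("tcp",cab(o["ee_pos"]))
for p in[(.5458,-.1912,.02)]: print(p,*rel(p,tooly=-1.669))
s=imaging.grab_frame("top")
cv2.imwrite("pics/z7.png",panel(s,300,160,190,140,4))
E
```

```text
t: 15.35
ee_pos: [0.5564, -0.0816, 0.0214]
eef_rot: [0.145, 3.137, 0.0]
force: [0.0, 3.8, 8.6]
width: 0.068
grip_force: 41.2
tcp [-2.22154130e-01 -1.89420069e-04]
(0.5458, -0.1912, 0.02) [ 0.0008 -0.1835  0.0023] [0.0001 0.0004 0.0019]
```

View pics/z7.png

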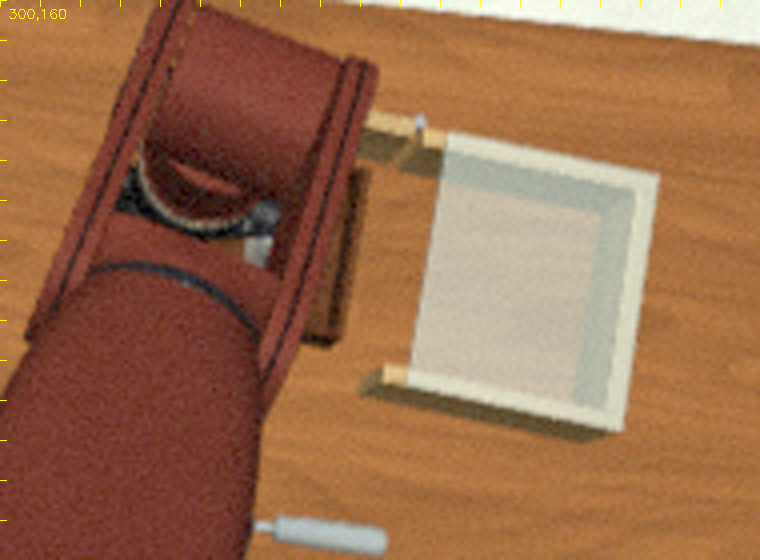

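The tray's front rim runs from (392,202.5) to (385.3,246.5) and is nearly square to the glass front edge, (410.3,193.3) to (403,256.3). I'll compute the offset before pushing in.

Run:
```python
from h import *
a,b=cab(onz("top",392,202.5,.05)),cab(onz("top",385.25,246.5,.05));d=a-b
n=np.array([d[1],-d[0]])/np.hypot(*d);print(a,b,"yaw",np.arctan2(-d[0],d[1]),np.hypot(*d),"c",(a+b)/2-.065*n)
a,b=cab(onz("top",410.3,193.3,.086)),cab(onz("top",403,256.3,.086));d=a-b;print("glass",a,b,np.arctan2(-d[0],d[1]))
# wall pair line of sight: inner face near front, z .08
o=ctrl.get_obs();print(cab(o["ee_pos"]))
```

```text
[-0.09871065  0.0594698 ] [-0.09682484 -0.06325087] yaw 0.015365499499514797 0.12273516775282099 c [-0.16276007 -0.00288925]
glass [-0.06121273  0.08462408] [-0.05371521 -0.08556002] 0.04402689344784169
[-2.22163951e-01 -2.05115332e-04]
```

```bash
python3 -m pendant '[[[0,-0.01,0],[0,0,0.0],-1],[[0,-0.025,0],[0,0,0],-1],[[0,-0.048,0],[0,0,0],-1],[[0,-0.074,0],[0,0,0],-1],[[0,-0.1,0],[0,0,0],-1],[[0,-0.124,0],[0,0,0],-1],[[0,-0.145,0],[0,0,0],-1],[[0,-0.16,0],[0,0,0],-1],[[0,-0.167,0],[0,0,0],-1],[[0,-0.167,0],[0,0,0],-1],[[0,-0.167,0],[0,0,0],-0.3],[[0,-0.167,0],[0,0,0],-0.3]]'
python3 - <<'E'
from h import *
o=ctrl.get_obs();print("tcp",cab(o["ee_pos"]),o["moment"])
# pushing pose: fingers along cab y, behind rear wall
def W(x,y,z): p=CC+x*CEX+y*CEY; return (*p,z)
for q in[(-.122,0,.13),(-.19,0,.13),(-.19,0,.022),(-.09,0,.022)]: print(q,*rel(W(*q),tooly=CY+np.pi/2))
E
```

```text
t: 16.9
ee_pos: [0.5457, -0.1816, 0.0196]
eef_rot: [-0.143, -3.137, 0.001]
force: [-0.3, 0.5, -0.3]
width: 0.353
grip_force: 0.0
tcp [-0.12157595 -0.00100569] [0.04612617 0.0474107  0.00403648]
(-0.122, 0, 0.13) [-0.0014  0.0006 -0.184 ] [ 2.000e-04 -5.000e-04 -4.978e-01]
(-0.19, 0, 0.13) [-0.0022  0.1139 -0.1841] [ 2.000e-04 -5.000e-04 -4.978e-01]
(-0.19, 0, 0.022) [-0.0024  0.114  -0.0041] [ 2.000e-04 -5.000e-04 -4.978e-01]
(-0.09, 0, 0.022) [-0.0013 -0.0526 -0.004 ] [ 2.000e-04 -5.000e-04 -4.978e-01]
```

```bash
python3 -m pendant '[[[0,0,-0.05],[0,0,0],-0.3],[[0,0.0,-0.14],[0,0,0],-0.3],[[-0.002,0.06,-0.184],[0,0,0.05],0],[[-0.002,0.114,-0.184],[0,0,0.1],0.5],[[-0.002,0.114,-0.184],[0,0,0.16],0.5],[[-0.002,0.114,-0.184],[0,0,0.22],0.5],[[-0.002,0.114,-0.184],[0,0,0.28],0.5],[[-0.002,0.114,-0.184],[0,0,0.34],0.5],[[-0.002,0.114,-0.184],[0,0,0.4],0.5],[[-0.002,0.114,-0.184],[0,0,0.46],0.5],[[-0.002,0.114,-0.184],[0,0,0.5022],0.5],[[-0.002,0.114,-0.184],[0,0,0.5022],0.5]]'
python3 - <<'E'
from h import *
def W(x,y,z): p=CC+x*CEX+y*CEY; return (*p,z)
o=ctrl.get_obs();print("tcp",cab(o["ee_pos"]),o["q"].round(2))
for q in[(-.19,0,.13),(-.19,0,.022),(-.135,0,.022),(-.075,0,.022)]: print(q,*rel(W(*q),tooly=CY+np.pi/2))
E
```

```text
t: 18.4
ee_pos: [0.5533, -0.1136, 0.1298]
eef_rot: [-2.326, -2.11, 0.002]
force: [0.9, -0.5, -0.4]
width: 0.747
grip_force: 0.0
tcp [-1.89982256e-01 -1.49553063e-04] [-0.34  0.17  1.78 -0.    1.19 -0.24]
(-0.19, 0, 0.13) [ 0.      0.0002 -0.0004] [-0.0005  0.0002  0.0003]
(-0.19, 0, 0.022) [1.000e-04 5.000e-04 1.796e-01] [-0.0005  0.0002  0.0003]
(-0.135, 0, 0.022) [-0.0915  0.0004  0.1797] [-0.0005  0.0002  0.0003]
(-0.075, 0, 0.022) [-0.1915  0.0003  0.1797] [-0.0005  0.0002  0.0003]
```

```bash
python3 -m pendant '[[[0,0,0.09],[0,0,0],0.5],[[0,0,0.16],[0,0,0],0.5],[[0,0,0.18],[0,0,0],0.5],[[-0.03,0,0.18],[0,0,0],0.5],[[-0.05,0,0.18],[0,0,0],0.5],[[-0.065,0,0.18],[0,0,0],0.5],[[-0.08,0,0.18],[0,0,0],0.5],[[-0.095,0,0.18],[0,0,0],0.5],[[-0.11,0,0.18],[0,0,0],0.5],[[-0.125,0,0.18],[0,0,0],0.5],[[-0.14,0,0.18],[0,0,0],0.5],[[-0.14,0,0.18],[0,0,0],0.5]]'
python3 -m pendant '[[[-0.008,0,0],[0,0,0],0.5],[[-0.02,0,0],[0,0,0],0.5],[[-0.032,0,0],[0,0,0],0.5],[[-0.042,0,0],[0,0,0],0.5],[[-0.048,0,0],[0,0,0],0.5],[[-0.05,0,0],[0,0,0],0.5],[[-0.05,0,0],[0,0,0],0.5]]'
python3 - <<'E'
from h import *
o=ctrl.get_obs();print("tcp",cab(o["ee_pos"]))
E
```

```text
t: 19.9
ee_pos: [0.5455, -0.1977, 0.0225]
eef_rot: [2.328, 2.109, -0.001]
force: [0.5, 0.1, -0.1]
width: 0.75
grip_force: 0.0
t: 20.78
ee_pos: [0.5425, -0.2267, 0.0223]
eef_rot: [-2.328, -2.109, 0.001]
force: [-0.7, 5.2, 3.3]
width: 0.748
grip_force: 2.4
tcp [-0.07636268  0.00020574]
```

Run:
```python
from h import *
def W(x,y,z): p=CC+x*CEX+y*CEY; return (*p,z)
for q in[(-.13,0,.022),(-.15,0,.13),(-.205,.14,.13),(-.205,.14,.045)]: print(q,*rel(W(*q),tooly=CY+np.pi/2))
```

```text
(-0.13, 0, 0.022) [ 0.0894 -0.0003  0.0005] [-0.0002  0.0001 -0.    ]
(-0.15, 0, 0.13) [ 0.1227 -0.0005 -0.1795] [-0.0002  0.0001 -0.    ]
(-0.205, 0.14, 0.13) [ 0.2144  0.2329 -0.1796] [-0.0002  0.0001 -0.    ]
(-0.205, 0.14, 0.045) [ 0.2144  0.233  -0.038 ] [-0.0002  0.0001 -0.    ]
```

```bash
python3 -m pendant '[[[0.03,0,0],[0,0,0],0.5],[[0.09,0,0],[0,0,0],0.5],[[0.12,0,-0.09],[0,0,0],-0.5],[[0.12,0,-0.18],[0,0,0],-1],[[0.16,0.08,-0.18],[0,0,0],-1],[[0.2144,0.16,-0.18],[0,0,0],-1],[[0.2144,0.233,-0.18],[0,0,0],-1],[[0.2144,0.233,-0.18],[0,0,0],-1]]'
python3 - <<'E'
from h import *
im=imaging.grab_frame("scene");s=imaging.grab_frame("top")
cv2.imwrite("pics/z8.png",np.hstack([panel(s,370,170,100,115,4),panel(im,140,90,130,150,4)[:460,:400]]))
E
```

```text
t: 21.78
ee_pos: [0.6956, -0.1116, 0.1283]
eef_rot: [-2.326, -2.111, 0.003]
force: [-1.3, -0.9, -0.3]
width: -0.005
grip_force: 0.0
```

View pics/z8.png

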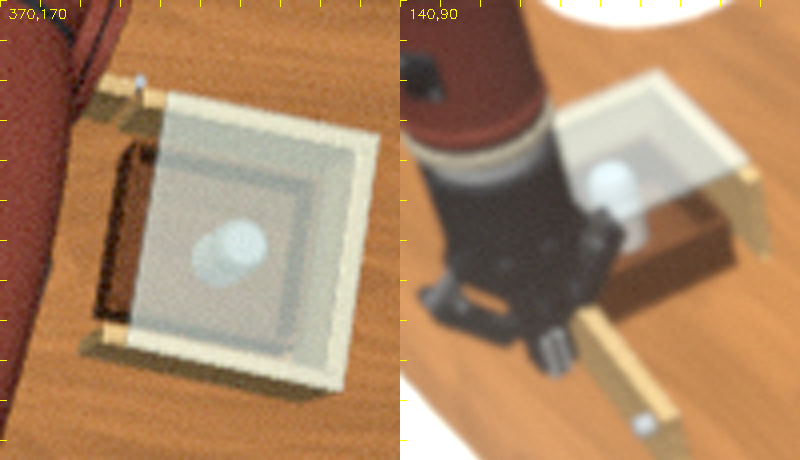

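Run:
```python
from h import *
f=lambda u,v,z:cab(onz("top",370+u/4,170+v/4,z)).round(4)
print("rear rim",f(124,145,.05),f(94,318,.05))
print("front rim",f(318,180,.05),f(292,352,.05))
print("wall front end",f(104,333,.08),"glass",f(166,93,.086),f(378,133,.086),f(341,390,.086),f(129,343,.086))
print("shaker top",f(242,243,.072),"foot",f(217,262,.01))
```

```text
rear rim [-0.0731  0.0542] [-0.074  -0.0666]
front rim [0.0592 0.0575] [ 0.0585 -0.0618]
wall front end [-0.0716 -0.0804] glass [-0.0581  0.0854] [0.0836 0.0876] [ 0.0829 -0.0863] [-0.0558 -0.0845]
shaker top [ 0.0097 -0.001 ] foot [ 0.0103 -0.0035]
```

The tray is about 7 mm short of the middle: its rear rim is at cabinet x ≈ -0.073 and its front rim at +0.059. The limit is 12 mm, and the shaker is upright. I'll give it one more short push for margin.

Run:
```python
from h import *
def W(x,y,z): p=CC+x*CEX+y*CEY; return (*p,z)
for q in[(-.15,0,.13),(-.13,0.,.022),(-.085,0,.022),(-.0695,0,.022)]: print(q,*rel(W(*q),tooly=CY+np.pi/2))
```

```text
(-0.15, 0, 0.13) [-0.092  -0.2318 -0.0012] [-0.0009  0.0003  0.0001]
(-0.13, 0.0, 0.022) [-0.1252 -0.2313  0.1788] [-0.0009  0.0003  0.0001]
(-0.085, 0, 0.022) [-0.2002 -0.2313  0.1789] [-0.0009  0.0003  0.0001]
(-0.0695, 0, 0.022) [-0.226  -0.2313  0.1789] [-0.0009  0.0003  0.0001]
```

```bash
python3 -m pendant '[[[-0.04,-0.1,0],[0,0,0],-1],[[-0.09,-0.2,0],[0,0,0],0],[[-0.1,-0.231,0.0],[0,0,0],0.5],[[-0.11,-0.231,0.08],[0,0,0],0.5],[[-0.125,-0.231,0.16],[0,0,0],0.5],[[-0.15,-0.231,0.179],[0,0,0],0.5],[[-0.19,-0.231,0.179],[0,0,0],0.5],[[-0.205,-0.231,0.179],[0,0,0],0.5],[[-0.214,-0.231,0.179],[0,0,0],0.5],[[-0.22,-0.231,0.179],[0,0,0],0.5],[[-0.226,-0.231,0.179],[0,0,0],0.5],[[-0.226,-0.231,0.179],[0,0,0],0.5]]'
python3 - <<'E'
from h import *
o=ctrl.get_obs();print("tcp",cab(o["ee_pos"]))
E
```

```text
t: 23.38
ee_pos: [0.5436, -0.2332, 0.0237]
eef_rot: [2.327, 2.11, 0.0]
force: [0.0, 4.0, 3.1]
width: 0.75
grip_force: 2.2
tcp [-0.07000192  0.001909  ]
```

```bash
python3 -m pendant '[[[0.03,0,0],[0,0,0],0.5],[[0.09,0,0],[0,0,0],0.5],[[0.13,0,-0.09],[0,0,0],-0.5],[[0.13,0,-0.18],[0,0,0],-1],[[0.17,0.08,-0.18],[0,0,0],-1],[[0.222,0.16,-0.18],[0,0,0],-1],[[0.222,0.233,-0.18],[0,0,0],-1],[[0.222,0.233,-0.1],[0,0,0],-1],[[0.222,0.233,-0.03],[0,0,0],-1],[[0.222,0.233,-0.03],[0,0,0],-1]]'
python3 - <<'E'
from h import *
def W(x,y,z): p=CC+x*CEX+y*CEY; return (*p,z)
s=imaging.grab_frame("top");cv2.imwrite("pics/raw9.png",s[:,:,::-1])
print(cab(ctrl.get_obs()["ee_pos"]))
for t in(1.57,1.4,1.2,1.,.8,.6,.4,.3,.2,.1,0,-.05):
    print(t,rel(W(-.0785-.115*np.sin(t)-.021*np.cos(t),.084-.115*np.cos(t)+.021*np.sin(t),.042)))
E
```

```text
t: 24.62
ee_pos: [0.6909, -0.1131, 0.0352]
eef_rot: [-2.321, -2.105, 0.01]
force: [-0.3, -0.5, 0.7]
width: -0.0
grip_force: 0.0
[-0.20338205  0.13923554]
1.57 [array([-0.0164, -0.0572, -0.0052])]
1.4 [array([-0.0133, -0.0902, -0.0051])]
1.2 [array([-0.0167, -0.1289, -0.0049])]
1.0 [array([-0.0279, -0.1662, -0.0047])]
0.8 [array([-0.0462, -0.2005, -0.0045])]
0.6 [array([-0.0709, -0.2305, -0.0043])]
0.4 [array([-0.1011, -0.255 , -0.0042])]
0.3 [array([-0.1179, -0.2649, -0.0041])]
0.2 [array([-0.1356, -0.273 , -0.0041])]
0.1 [array([-0.154 , -0.2794, -0.0041])]
0 [array([-0.173 , -0.2838, -0.004 ])]
-0.05 [array([-0.1826, -0.2854, -0.004 ])]
```

```bash
python3 -m pendant '[[[-0.016,-0.05,-0.005],[0,0,0],-1],[[-0.014,-0.09,-0.005],[0,0,0],-1],[[-0.017,-0.129,-0.005],[0,0,0],-1],[[-0.028,-0.166,-0.005],[0,0,0],-1],[[-0.046,-0.2,-0.005],[0,0,0],-1],[[-0.071,-0.23,-0.005],[0,0,0],-1],[[-0.101,-0.255,-0.005],[0,0,0],-1],[[-0.118,-0.265,-0.005],[0,0,0],-1],[[-0.136,-0.273,-0.005],[0,0,0],-1],[[-0.154,-0.279,-0.005],[0,0,0],-1],[[-0.165,-0.284,-0.005],[0,0,0],-1],[[-0.165,-0.284,-0.005],[0,0,0],-1]]'
python3 -c "
from h import *
print(cab(ctrl.get_obs()['ee_pos']))"
python3 -m pendant '[[[-0.005,0,0],[0,0,0],-1],[[-0.01,0,0],[0,0,0],-1],[[-0.014,0,0],[0,0,0],-1],[[-0.014,0,0],[0,0,0],-1]]'
python3 -c "
from h import *
print(cab(ctrl.get_obs()['ee_pos']))"
```

```text
t: 26.18
ee_pos: [0.5155, -0.1975, 0.0436]
eef_rot: [-2.328, -2.108, 0.002]
force: [0.1, 0.3, 0.5]
width: -0.001
grip_force: 0.0
[-0.10284201 -0.02948033]
t: 26.68
ee_pos: [0.5151, -0.2056, 0.0439]
eef_rot: [2.328, 2.109, -0.001]
force: [-0.7, 0.6, 1.1]
width: 0.0
grip_force: 0.0
[-0.09469631 -0.02914871]
```

```bash
python3 -m pendant '[[[-0.003,0,0],[0,0,0],-1],[[-0.006,0,0],[0,0,0],-1],[[-0.006,0,0],[0,0,0],-1]]'
python3 -m pendant '[[[-0.002,0,0],[0,0,0],-1],[[-0.004,0,0],[0,0,0],-1],[[-0.004,0,0],[0,0,0],-1]]'
python3 -c "
from h import *
print(cab(ctrl.get_obs()['ee_pos']))"
```

```text
t: 27.05
ee_pos: [0.515, -0.2062, 0.0439]
eef_rot: [-2.325, -2.107, -0.003]
force: [1.2, 11.9, 3.9]
width: 0.001
grip_force: 5.9
t: 27.42
ee_pos: [0.515, -0.2063, 0.0439]
eef_rot: [-2.323, -2.106, -0.007]
force: [3.6, 20.6, 7.5]
width: 0.001
grip_force: 10.4
[-0.09398808 -0.02920092]
```

The door stopped hard at 20 N with the fingertip at the shut face. I've used all ten views, so I'll back off and check the rest numerically.

```bash
python3 -m pendant '[[[0.015,0,0],[0,0,0],-1],[[0.06,0,0],[0,0,0],-1],[[0.1,0,-0.08],[0,0,0],-1],[[0.2,0,-0.18],[0,0,0],-1],[[0.3,0,-0.25],[0,0,0],-1],[[0.4,0,-0.25],[0,0,0],-1],[[0.5,0,-0.25],[0,0,0],-1],[[0.5,0,-0.25],[0,0,0],-1],[[0.5,0,-0.25],[0,0,0],-1]]'
python3 - <<'E'
from h import *
s=imaging.grab_frame("top").astype(np.float32)
# sample colours in the cabinet frame at z=.082: rows cab y, columns cab x across the shut door's top
def P(x,y,z): p=CC+x*CEX+y*CEY; return proj("top",(*p,z))
xs=np.arange(-.11,-.05,.004)
hsv=cv2.cvtColor(s.astype(np.uint8),cv2.COLOR_RGB2HSV)
for y in(.07,.04,0,-.04,-.07,-.08):
    print(y,[int(s[int(round(v)),int(round(u))].sum()) for u,v in(P(x,y,.082) for x in xs)])
print([round(x*1e3) for x in xs]); print(proj("top",(*(CC-.0785*CEX-.084*CEY),.082)))
# oak mask
m=(s.sum(2)>330)
for y in(.06,.03,0,-.03,-.06):
    k=[x for x in np.arange(-.13,-.06,.001) if (lambda uv:s[int(round(uv[1])),int(round(uv[0]))].sum()>400)(P(x,y,.082))]
    print(y,k[0] if k else None,k[-1] if k else None,len(k))
E
```

```text
t: 28.55
ee_pos: [0.5441, 0.0887, 0.194]
eef_rot: [2.324, 2.113, -0.001]
force: [1.2, -0.1, 0.8]
width: 0.001
grip_force: 0.0
0.07 [227, 245, 222, 215, 183, 222, 239, 352, 348, 333, 139, 170, 155, 198, 349]
0.04 [237, 242, 244, 207, 220, 197, 227, 349, 343, 154, 65, 146, 71, 277, 302]
0 [233, 225, 222, 226, 197, 213, 269, 344, 344, 313, 82, 150, 118, 198, 346]
-0.04 [251, 259, 251, 218, 215, 191, 229, 357, 358, 153, 95, 140, 160, 276, 338]
-0.07 [231, 264, 245, 229, 248, 192, 237, 359, 344, 216, 74, 134, 88, 203, 327]
-0.08 [252, 256, 243, 209, 221, 189, 272, 335, 352, 341, 369, 364, 342, 348, 431]
[-110, -106, -102, -98, -94, -90, -86, -82, -78, -74, -70, -66, -62, -58, -54]
[393.32389655 253.94031897]
0.06 None None 0
0.03 None None 0
0 None None 0
-0.03 None None 0
-0.06 None None 0
```

The door top lies at cabinet x -84 to -73 along its whole width, so it's shut. Last check: the shaker and tray through the glass.

Run:
```python
from h import *
s=cv2.GaussianBlur(imaging.grab_frame("top"),(3,3),0)
def P(x,y,z): p=CC+x*CEX+y*CEY; return proj("top",(*p,z))
S=lambda x,y,z:s[int(round(P(x,y,z)[1])),int(round(P(x,y,z)[0]))].astype(int).sum()
old=cv2.cvtColor(cv2.imread("pics/raw9.png"),cv2.COLOR_BGR2RGB).astype(int)
sub=s[185:275,395:470].astype(int)
b=[];
for im in(sub,old[185:275,395:470]):
    g=im.copy(); m=(g.sum(2)>420).astype(np.uint8);n,l,st,ce=cv2.connectedComponentsWithStats(m)
    print([(st[i,4],cab(onz("top",ce[i][0]+395,ce[i][1]+185,.072)).round(4)) for i in range(1,n) if st[i,4]>20])
print("x profile z=.05 y=.03",[(round(x*1e3),S(x,.03,.05)) for x in np.arange(-.076,.084,.004)])
```

```text
[(np.int32(40), array([ 0.016 , -0.0001]))]
[(np.int32(549), array([0.0401, 0.0034])), (np.int32(78), array([0.0155, 0.0003]))]
x profile z=.05 y=.03 [(-76, np.int64(344)), (-72, np.int64(334)), (-68, np.int64(291)), (-64, np.int64(115)), (-60, np.int64(113)), (-56, np.int64(142)), (-52, np.int64(202)), (-48, np.int64(334)), (-44, np.int64(338)), (-40, np.int64(335)), (-36, np.int64(330)), (-32, np.int64(334)), (-28, np.int64(334)), (-24, np.int64(335)), (-20, np.int64(336)), (-16, np.int64(337)), (-12, np.int64(336)), (-8, np.int64(332)), (-4, np.int64(330)), (0, np.int64(333)), (4, np.int64(330)), (8, np.int64(331)), (12, np.int64(332)), (16, np.int64(330)), (20, np.int64(331)), (24, np.int64(332)), (28, np.int64(333)), (32, np.int64(331)), (36, np.int64(332)), (40, np.int64(335)), (44, np.int64(335)), (48, np.int64(330)), (52, np.int64(322)), (56, np.int64(309)), (60, np.int64(306)), (64, np.int64(329)), (68, np.int64(341)), (72, np.int64(363)), (76, np.int64(359)), (80, np.int64(385))]
```

```bash
python3 -c "
from rig import ctrl
print(ctrl.job_done())"
```

```text
the job is handed in; nothing more can be done
None
```

I handed the job in at about 29 s of the 72 s limit: the tray is inside the cabinet with the shaker upright in it and the door is shut, going by the last camera measurements; no verdict came back.

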